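Clear the spent capsule from the coffee machine

TASK

Clear the spent capsule out of the coffee machine: pull the capsule carrier out by its handle, lift the capsule out and drop it into the wire basket with the other used capsules, then push the carrier fully home again. Leave the mug under the machine, the bowl of fresh capsules and the basket standing where they are.

Things in the scene. Friction and masses are not known exactly. Their poses are not given: they have to be found in the camera images.
- machine: slim white capsule coffee machine, fixed, 116 mm wide, 271 mm high, with a drip tray 77 mm out in front at its foot. Origin on the worktop under the middle of the head's front face; x axis points into the machine (away from its user), y to the left, z up. Head, cheeks and column lie at x = 0 to 82 mm and enclose the capsule while the carrier is home
- carrier (a joint): position of the capsule carrier, a black sliding holder in the machine's head: 0 = fully home, up to 0.105 m = drawn out to its stop, moving along the machine's -x axis. It slides with about 2 N of friction and stays where it is left
- handle (a point): grip point of the carrier's handle, moving with it: centre of a level black bar along the machine's x, 18 mm wide and 18 mm high, 0.155 m above the worktop. The bar is clear for 14 mm outward of it, up to a 30 mm wide, 14 mm long end block, and 54 mm inward, up to the carrier's 88 mm wide white bezel. With the carrier home it is 69 mm in front of the head
- pocket (a point): centre of the floor of the carrier's round pocket, moving with it, 0.100 m inward of the handle point, 0.139 m above the worktop. The pocket is open at the top, 26 mm deep, 47 mm wide; the carrier's top face is at 0.165 m. With the carrier fully out the pocket is 74 mm in front of the head; with it home, 31 mm inside
- capsule: spent aluminium capsule with pierced foil, standing loose in the pocket: 44 mm high, tapered from 30 mm wide at the foot to 44 mm under its top flange, which is 51 mm wide and 5.5 mm high; 25 g. Origin on its axis at mid-height (22 mm), z towards the foil. In the pocket its top is 18 mm above the carrier's top face
- basket: steel-wire basket for used capsules, standing loose on the worktop: 136 (x) by 116 (y) mm at the rim, 122 by 102 mm at the floor, 72 mm high, walls 4 mm, floor 5 mm; 0.4 kg. Origin at the centre of its underside
- used0: a used capsule of the same shape lying in the basket, foil down at the start; origin at mid-height
- used1: another used capsule lying in the basket, foil down at the start; origin at mid-height
- mug: black mug with stripes standing on the drip tray under the carrier, 84 mm wide, 112 mm with its handle, 89 mm high, its rim 0.111 m above the worktop. Origin at the centre of its underside
- bowl: small patterned bowl, 130 mm wide and 58 mm high, with fresh (unpierced) capsules heaped in it up to about 70 mm; origin at the centre of its underside

How it is judged:
On the way, in this order (a step that is already met when the one before it is completed fails the run):
1. the carrier is drawn out so that the capsule stands clear of the head (value of joint carrier above 0.06 m), for 0.2 s.
2. the spent capsule is inside the basket (x of capsule in the frame of basket between -0.066 and 0.066 m and y of capsule in the frame of basket between -0.056 and 0.056 m and z of capsule in the frame of basket between 0 and 0.08 m and contact force between capsule and the fingers below 0.05 N), for 0.2 s.
At the end, for the whole second after the job is handed in: The spent capsule lies at rest inside the wire basket (its middle within the basket's walls, less than 80 mm above the basket's underside) with the two other used capsules; the carrier is home to within 4 mm; basket, mug and bowl stand upright (value of joint carrier below 0.004 m and x of capsule in the frame of basket between -0.066 and 0.066 m and y of capsule in the frame of basket between -0.056 and 0.056 m and z of capsule in the frame of basket between 0 and 0.08 m and linear speed of capsule below 0.03 m/s and distance between each of used0, used1 and basket below 0.1 m and angle between each of basket, mug's own z axis and vertical below 0.1 rad and angle between bowl's own z axis and vertical below 0.15 rad); the robot touches nothing.
It fails at once if the mug is pushed more than 25 mm or tipped (distance of mug from where it was at the start of the episode above 0.025 m or angle between mug's own z axis and vertical above 0.35 rad).
It fails at once if the bowl of fresh capsules is pushed more than 25 mm or tipped (distance of bowl from where it was at the start of the episode above 0.025 m or angle between bowl's own z axis and vertical above 0.35 rad).
It fails at once if the basket is pushed more than 25 mm or tipped (distance of basket from where it was at the start of the episode above 0.025 m or angle between basket's own z axis and vertical above 0.35 rad).
It also fails if it takes over 53 s, if anything falls off the work surface, if the arm or the gripper's body presses on something with over 40 N, if the wrist force passes 120 N, or if a joint passes its speed limit or range.

ROBOT

A 7-joint arm with a two-finger parallel gripper is mounted at the origin on a cart in front of the work surface, level with it; the furniture and walls round the work are solid. World frame = base frame: x ahead of the robot, y to its left, z up, the work surface at z = 0. Lengths are in m, angles in rad, forces in N, time in s.
With the tool pointing down it reaches from about 0.35 to 0.9 m from the base axis. Payload 19.9 kg.
Tool frame: the origin (TCP) lies between the finger pads; the fingertips stand 19 mm ahead of it and the grasp point (between the pads) is the TCP; z points along the fingers, y is the line along which they close (so a half turn about z gives the same grasp; the last joint's range is limited). The gripper opens to 94 mm and grips with 3 to 60 N. Pads are 16 mm wide; open, the fingers measure 119 mm over their backs; the gripper's body (75 mm by 177 mm) begins 78 mm behind the grasp point.
Start: joints at [-1.143, 0.417, -0.01, 1.614, 0.005, 1.111, -0.053], TCP at [0.283, 0.557, 0.224] pointing down, gripper open.
Joint ranges: [-2.81, 2.81], [-0.39, 2.02], [-1.27, 1.25], [0.06, 2.57], [-1.19, 4.33], [0.19, 2], [-2.82, 2.82]. Speed limits (rad/s): [1.89, 1.89, 2.39, 2.39, 3.01, 3.01, 3.01].

INTERFACE

Orientations are given as a 3x3 rotation matrix whose columns are the frame's x, y, z axes.
In Python, from rig import robot, viewer gives the robot as it stands (robot), with the cameras (viewer). Calls block until the motion is done:
- robot.move_ptp(position, orientation): joint-space move of the TCP to a pose.
- robot.move_linear(position, velocity=0.15, frame=None, threshold=None): straight line of the TCP; frame=None keeps the orientation; velocity is the mean speed in m/s. With threshold (N) it stops when the force on the tool has changed by that much, and returns True; else False.
- robot.goto_joints(angles): joint-space move.
- robot.gripper_to(opening): finger opening in m; the grip force is fixed at half the most; returns when the fingers have stopped.
- robot.pause(seconds).
- robot.ik(position, orientation): joint angles nearest the present ones, or None.
- robot.get_state(): the state.
- viewer.grab_frame(name): name is "scene" or "top" or "wrist"; returns the picture (480x640x3 uint8, red, green, blue); there is no depth.
- viewer.camera_info(name): a dict with "fx", "fy", "cx", "cy" (pixels), "rvec" (rotation vector, rad) and "tvec" (3), from world to camera coordinates, as OpenCV has them. Camera axes: x right, y down, z forward; pixel columns grow to the right and rows downward; lengths in m; the calibration is good to about 2 mm. A picture is of the moment at which its call begins: read the wrist's pose just before it. camera_info takes no time and is no camera call; for the wrist camera it gives the pose at the moment of the call.
A pose or a line that the arm cannot do raises robot.PlanningError and nothing moves.
- robot.sign_off(): hands the job in; it is judged then, once.
The state is a dict: "time": time; "qpos": joint angles; "joint_vel": joint speeds; "effort": joint torques, N m; "ee_pos": TCP position; "tool_rot": TCP orientation; "force": force on the tool from outside, world axes, zero at the start; "moment": the same for the moment, N m; "opening": finger opening in m; "grasp_force": force on a finger pad.
Only numpy, scipy, OpenCV 4.12 (cv2) and the standard library are available. Lean on these libraries where they do the work, as an engineer would, in place of code of your own. Each camera call takes 0.05 s, during which the arm holds its last target. There are 200 camera calls.

## Working session

There is one attempt and no reset: what is moved stays moved. The work goes in short steps, each a Python script; the robot and the scene stay as the last script left them, time stands still between calls to the robot, and variables do not carry over. Pictures are saved under pics/ and viewed, at most 10 in all, crops included, and the job is handed in when it is done.

```bash
ls; mkdir -p pics
python3 - <<'E'
from rig import robot, viewer
import cv2,numpy as np
s=robot.get_state();print(s['time'],s['ee_pos'],s['tool_rot'],s['opening'])
for n in("scene","top"):
    f=viewer.grab_frame(n);cv2.imwrite(f"pics/{n}0.png",f[:,:,::-1]);print(n,viewer.camera_info(n))
E
```

```text
pics
rig.py
0.0 [0.28279849 0.55697465 0.22385575] [[-8.91628293e-01  4.52767903e-01 -4.61023799e-04]
 [ 4.52768131e-01  8.91627653e-01 -1.07162552e-03]
 [-7.41360729e-05 -1.16422852e-03 -9.99999320e-01]] 0.0939587974505684
scene {'fx': 569.2121082611895, 'fy': 569.2121082611895, 'cx': 321.0289983822639, 'cy': 237.31403737422013, 'rvec': array([ 0.87885005, -2.39139965,  1.1968865 ]), 'tvec': array([0.31119086, 0.34512319, 0.70410446])}
top {'fx': 553.7271297459389, 'fy': 553.7271297459389, 'cx': 327.8439189763186, 'cy': 238.62674468862892, 'rvec': array([ 1.61329334, -2.5232964 ,  0.3247154 ]), 'tvec': array([0.12563211, 0.49672503, 1.14447203])}
```

View pics/scene0.png

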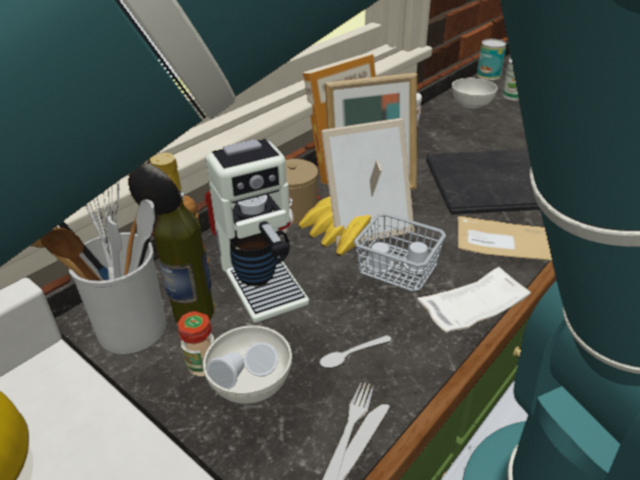

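View pics/top0.png

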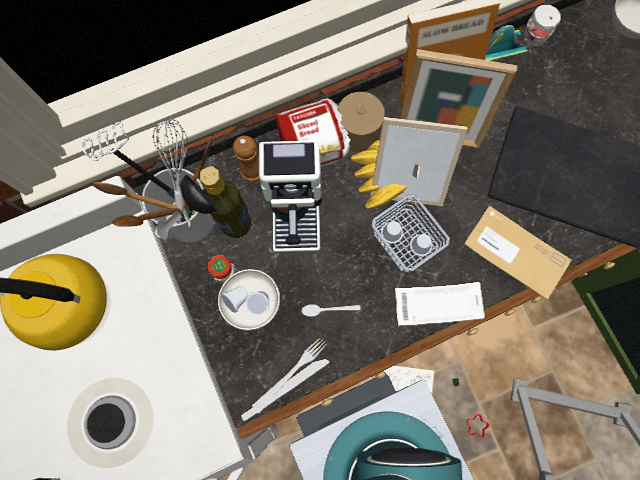

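The scene view shows the machine at about (250,220), basket at (400,250) and bowl at (248,362). In the top view the machine is at (292,190), handle near (293,235), basket at (410,233) with used capsules at (393,231) and (422,243), and bowl at (248,299). I'll zoom in on the top view for corners.

```bash
cat > h.py <<'E'
import numpy as np,cv2
from rig import robot, viewer
def ray(n,uv,info=None):
    c=info or viewer.camera_info(n);R=cv2.Rodrigues(c['rvec'])[0]
    d=R.T@np.array([(uv[0]-c['cx'])/c['fx'],(uv[1]-c['cy'])/c['fy'],1]);return -R.T@c['tvec'],d
def onz(n,uv,z,info=None):
    o,d=ray(n,uv,info);return o+d*(z-o[2])/d[2]
def proj(n,P,info=None):
    c=info or viewer.camera_info(n);K=np.array([[c['fx'],0,c['cx']],[0,c['fy'],c['cy']],[0,0,1]])
    return cv2.projectPoints(np.array(P,float).reshape(-1,1,3),c['rvec'],c['tvec'],K,None)[0][:,0]
def tri(a,b):
    (o,d),(p,e)=ray("top",a),ray("scene",b)
    t=np.linalg.lstsq(np.c_[d,-e],p-o,rcond=None)[0];x,y=o+d*t[0],p+e*t[1]
    return (x+y)/2,np.linalg.norm(x-y)
E
python3 - <<'E'
from h import *
t=cv2.imread('pics/top0.png')
a=cv2.resize(t[130:260,250:340],None,fx=5,fy=5,interpolation=cv2.INTER_CUBIC)[:600]
b=cv2.resize(t[190:275,368:453],None,fx=4,fy=4,interpolation=cv2.INTER_CUBIC)
c=np.zeros((600,800,3),np.uint8)
a=cv2.resize(t[134:254,250:340],None,fx=5,fy=5,interpolation=cv2.INTER_CUBIC)
c[:600,:450]=a;c[:340,455:795]=b
cv2.imwrite('pics/c0.png',c)
E
```

```text
(no output)
```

View pics/c0.png

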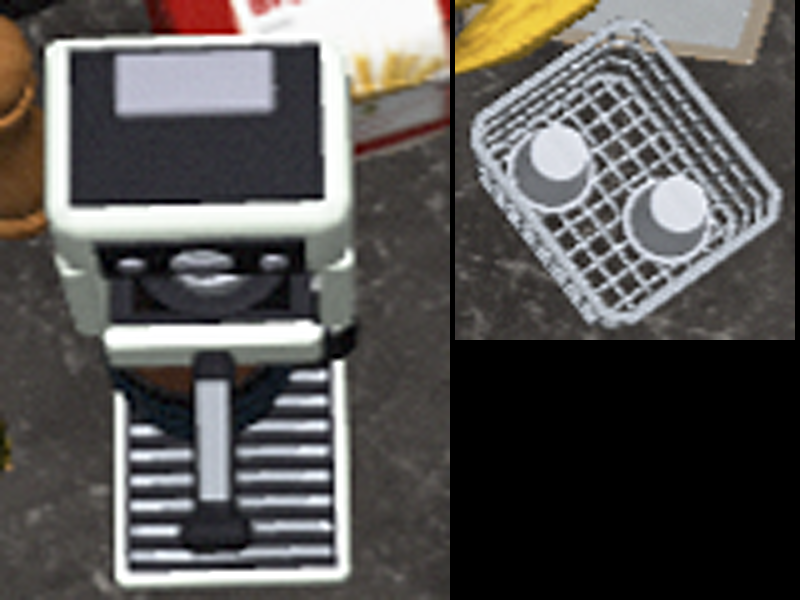

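The crop shows the carrier home: bezel top edge from (108,330) to (322,325), handle strip from (212,380) to (212,500) and end block at (215,527). Tray front corners are at (117,583) and (348,577). The basket rim is a diamond with corners near (625,20), (780,200), (600,325) and (472,140).

Run:
```python
from h import *
np.set_printoptions(precision=4,suppress=True)
A=lambda x,y:(250+x/5,134+y/5)
B=lambda x,y:(368+(x-455)/4,190+y/4)
for n,p,z in [("headTL",(48,42),.271),("headTR",(348,42),.271),("headBR",(352,205),.271),("headBL",(48,205),.271),
 ("bezL",(108,330),.165),("bezR",(322,325),.165),("barT",(212,378),.164),("barB",(213,500),.164),("blkL",(180,530),.164),("blkR",(250,528),.164),("blkfront",(215,550),.155),
 ("trayL",(117,583),.02),("trayR",(348,577),.02)]:
    print(n,onz("top",A(*p),z))
for p in [(625,20),(782,200),(605,325),(472,140)]: print("bask",onz("top",B(*p),.072))
for p in [(555,168),(668,220)]: print("used",onz("top",B(*p),.02))
print("bowl",onz("top",(248.5,299),.058))
s=cv2.imread('pics/scene0.png')
cv2.imwrite('pics/c1.png',cv2.resize(s[135:325,195:315],None,fx=3.1,fy=3.1,interpolation=cv2.INTER_CUBIC))
```

```text
headTL [ 0.6778 -0.0327  0.271 ]
headTR [ 0.6309 -0.1348  0.271 ]
headBR [ 0.5713 -0.109   0.271 ]
headBL [ 0.6181 -0.0072  0.271 ]
bezL [ 0.6008 -0.0133  0.165 ]
bezR [ 0.5665 -0.0928  0.165 ]
barT [ 0.5649 -0.0433  0.164 ]
barB [ 0.5183 -0.023   0.164 ]
blkL [ 0.5125 -0.0061  0.164 ]
blkR [ 0.5016 -0.0317  0.164 ]
blkfront [ 0.5014 -0.0158  0.155 ]
trayL [0.5393 0.0233 0.02  ]
trayR [ 0.4984 -0.0719  0.02  ]
bask [ 0.5152 -0.3009  0.072 ]
bask [ 0.3881 -0.3315  0.072 ]
bask [ 0.3669 -0.2134  0.072 ]
bask [ 0.4887 -0.194   0.072 ]
used [ 0.4655 -0.2399  0.02  ]
used [ 0.4117 -0.2843  0.02  ]
bowl [0.455 0.114 0.058]
```

View pics/c1.png

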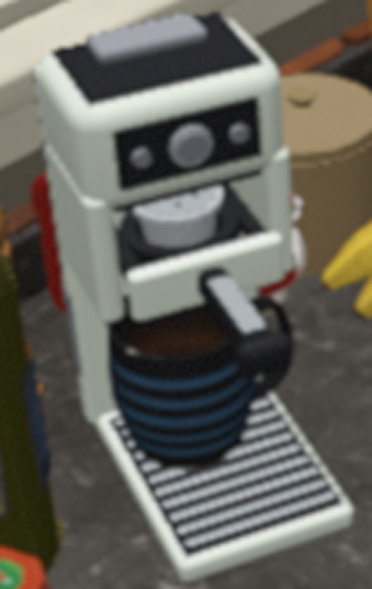

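The scene crop shows the capsule (180,215) in the carrier behind the bezel, the handle strip from (222,275) to (255,333), and the mug below it. I'll check the handle by triangulation, locate the bottle, and check reachability.

```bash
cat >> h.py <<'E'
X=np.array([.917,-.3987,0]);X/=np.linalg.norm(X);Y=np.array([-X[1],X[0],0])
O=np.array([.5895,-.055,0])
H=O-.069*X+[0,0,.155]
def rot(y): # tool down, closing along y
    y=y/np.linalg.norm(y);z=np.array([0,0,-1.]);return np.c_[np.cross(y,z),y,z]
E
python3 - <<'E'
from h import *
np.set_printoptions(precision=4,suppress=True)
A=lambda x,y:(250+x/5,134+y/5)
B=lambda x,y:(368+(x-455)/4,190+y/4)
S=lambda x,y:(195+x/3.1,135+y/3.1)
print("strip out",tri(A(213,500),S(255,333)),"strip in",tri(A(212,380),S(222,277)))
print("bottle",tri((210,173),(163,158)),"ladle",tri((196,197),(152,185)))
print("bezel R",tri(A(322,325),S(281,238)))
print("H",H, "strip in machine x", (tri(A(213,500),S(255,333))[0]-O)@X)
for p in [(560,150),(681,203)]: print("used",onz("top",B(*p),.049))
for sgn in (1,-1):
  R=rot(sgn*Y)
  for P in (H,H-.105*X,H-.005*X+[0,0,.1]): print(sgn,robot.ik(P,R))
yb=np.array([-.237,.9715,0]);xb=np.array([.9715,.237,0])
for d in (xb,-xb,yb,-yb): print(robot.ik(np.array([.47,-.277,.15]),rot(d)))
E
```

```text
strip out (array([ 0.5191, -0.0232,  0.1608]), np.float64(1.5028153984183464e-05)) strip in (array([ 0.5634, -0.0433,  0.1649]), np.float64(0.0011463832642478414))
bottle (array([0.6429, 0.0726, 0.3088]), np.float64(0.0006904326311973295)) ladle (array([0.6186, 0.1129, 0.2919]), np.float64(0.00047407383564604307))
bezel R (array([ 0.5675, -0.0932,  0.1619]), np.float64(3.016563279555933e-05))
H [ 0.5262 -0.0275  0.155 ] strip in machine x -0.07723229760888609
used [ 0.4681 -0.2404  0.049 ]
used [ 0.413  -0.2874  0.049 ]
1 [-0.3645  0.3476  0.4328  1.9361 -0.184   0.8961  1.3217]
1 [-0.4917  0.1673  0.4237  2.1559 -0.0925  0.835   1.1496]
1 [-0.4389  0.2189  0.4981  1.846  -0.1164  1.1053  1.2622]
-1 [-0.6597  0.4289  0.8163  1.9445 -0.3874  0.9308 -1.6328]
-1 [-0.7565  0.1948  0.7232  2.1628 -0.173   0.8394 -1.9075]
-1 [-0.6685  0.2565  0.7797  1.8523 -0.2001  1.113  -1.7969]
[-0.2508  0.5308  0.951   1.906  -0.5212  0.9748  1.1798]
[-0.3291  0.6039  1.0849  1.9078 -0.6297  1.0211 -1.8673]
[-0.2162  0.5068  0.8971  1.9051 -0.4812  0.9607  2.7153]
[-0.1988  0.4961  0.8708  1.9047 -0.4624  0.9546 -0.4429]
```

Run:
```python
from h import *
np.set_printoptions(precision=4,suppress=True)
R=rot(Y)
G=H+.004*X
robot.move_ptp(G-.1*X+[0,0,.12],R)
print(robot.get_state()['time'])
robot.move_linear(G+[0,0,.06],.25)
print(robot.move_linear(G,.12,threshold=15))
robot.gripper_to(.012)
s=robot.get_state();print(s['time'],s['ee_pos'],s['opening'],s['force'],s['grasp_force'])
print(robot.move_linear(G-.103*X,.1,threshold=40))
s=robot.get_state();print(s['time'],s['ee_pos'],s['opening'],s['force'])
f=viewer.grab_frame("top");cv2.imwrite("pics/top1.png",f[:,:,::-1])
g=viewer.grab_frame("scene")
a=cv2.resize(f[150:270,220:340],(480,480));b=cv2.resize(g[140:340,200:330],(312,480))
cv2.imwrite("pics/c2.png",np.hstack([a,b])[:,:,::-1])
```

```text
2.15
False
4.5667 [ 0.5303 -0.0281  0.155 ] 0.017782288563385706 [ 3.9996  4.565  -1.3866] 29.988907277584076
False
5.75 [0.4354 0.0125 0.155 ] 0.01761970898751834 [ 0.1581  5.2662 -2.2251]
```

View pics/c2.png

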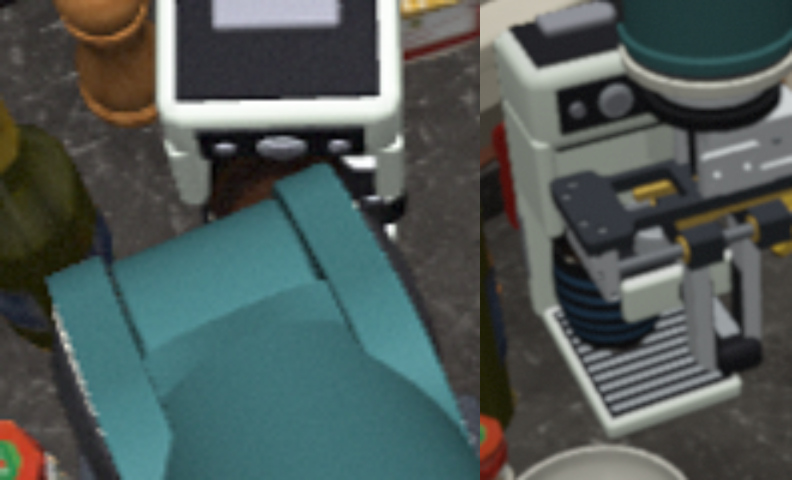

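The picture shows the carrier drawn out in front of the head with the bezel clear of it. The arm hides the capsule. Next I'll release and look with the wrist camera.

Run:
```python
from h import *
np.set_printoptions(precision=4,suppress=True)
G=H+.004*X-.103*X
robot.gripper_to(.05)
robot.move_linear(G+[0,0,.12],.25)
C=H-.003*X
robot.move_linear(np.array([C[0],C[1],.275]),.25)
robot.pause(.1)
import pickle
ci=viewer.camera_info("wrist");f=viewer.grab_frame("wrist");pickle.dump(ci,open("ci.pkl","wb"))
cv2.imwrite("pics/w0.png",f[:,:,::-1]);g=viewer.grab_frame("scene");cv2.imwrite("pics/s1.png",g[:,:,::-1])
s=robot.get_state();print(s['time'],s['ee_pos'],"proj",proj("wrist",[[*C[:2],.183]],ci),proj("scene",[[*C[:2],.183]]))
```

```text
7.9 [ 0.5229 -0.0259  0.2749] proj [[316.7623 261.9875]] [[275.7886 229.0609]]
```

View pics/w0.png

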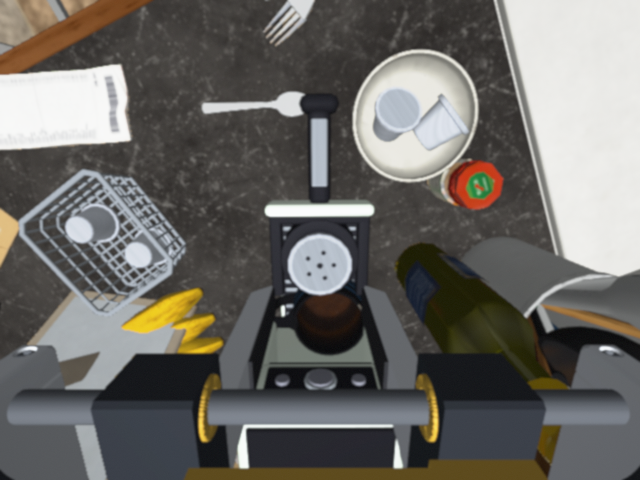

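The wrist view shows the capsule's foil centred at about (319.5,264), against a prediction of (317,262), with the handle bar straight above it in the picture. The basket rim corners are near (88,172), (183,252), (105,310) and (22,230). Next I'll grip the capsule by its flange.

Run:
```python
from h import *
import pickle
np.set_printoptions(precision=4,suppress=True)
ci=pickle.load(open("ci.pkl","rb"))
C=onz("wrist",(319.5,264),.183,ci);C0=H-.003*X;print(C,(C-C0)@X,(C-C0)@Y)
for p in [(88,172),(183,252),(105,310),(22,230)]: print(onz("wrist",p,.072,ci))
for p in [(78,230),(138,255)]: print("used",onz("wrist",p,.049,ci))
C[2]=.186
robot.gripper_to(.075)
robot.move_linear(C+[0,0,.03],.2)
print(robot.move_linear(C,.06,threshold=8))
robot.gripper_to(.03)
s=robot.get_state();print(s['time'],s['ee_pos'],s['opening'],s['force'],s['grasp_force'])
robot.move_linear(C+[0,0,.07],.12)
s=robot.get_state();print(s['time'],s['opening'],s['force'],s['grasp_force'])
```

```text
[ 0.5259 -0.025   0.183 ] 0.0016715401594547341 0.0021494388954837215
[ 0.3705 -0.2216  0.072 ]
[ 0.4866 -0.1746  0.072 ]
[ 0.5122 -0.2955  0.072 ]
[ 0.3937 -0.3243  0.072 ]
used [ 0.4166 -0.2853  0.049 ]
used [ 0.4709 -0.2375  0.049 ]
False
10.125 [ 0.5259 -0.025   0.1861] 0.04849465491647688 [-0.9248  0.1699  2.5952] 30.000379979610443
10.8583 0.04893495516908017 [-0.2145 -0.2115 -0.4314] 29.99997317790985
```

Run:
```python
from h import *
np.set_printoptions(precision=4,suppress=True)
D=np.array([.4056,-.2437,0])
robot.move_linear(D+[0,0,.2],.2)
s=robot.get_state();print(s['time'],s['opening'],s['grasp_force'])
print(robot.move_linear(D+[0,0,.098],.12,threshold=6))
s=robot.get_state();print(s['time'],s['ee_pos'],s['opening'],s['force'])
robot.gripper_to(.075)
robot.pause(.2)
robot.move_linear(D+[0,0,.2],.2)
robot.move_linear(H-.05*X-.03*Y+[0,0,.125],.25)
ci=viewer.camera_info("wrist")
f=viewer.grab_frame("top");g=viewer.grab_frame("wrist")
a=cv2.resize(f[170:290,240:460],(660,360))
cv2.imwrite("pics/top2.png",a[:,:,::-1]);cv2.imwrite("pics/w1.png",g[:,:,::-1])
print(robot.get_state()['time'])
```

```text
12.2833 0.048661429998088944 29.999927580356598
False
13.2833 [ 0.4059 -0.2439  0.0985] 0.048519658943259436 [0.4867 0.0533 0.3842]
15.925
```

View pics/w1.png

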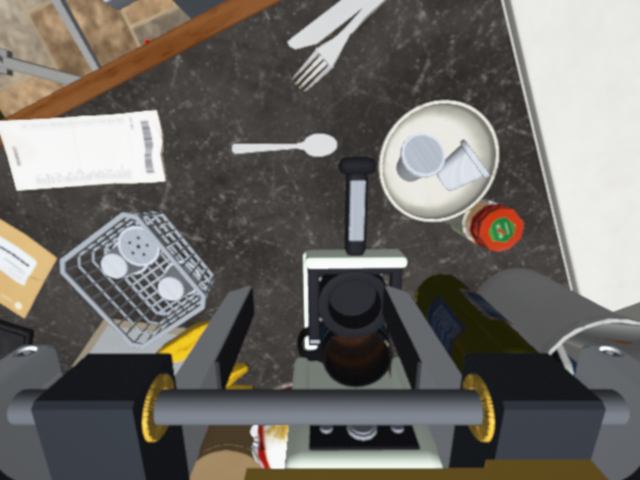

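The wrist view shows the spent capsule upright in the basket at (138,243) beside the two used ones at (114,266) and (171,288). The pocket at (353,302) is empty. Next I'll re-grip the handle and push the carrier home.

Run:
```python
from h import *
np.set_printoptions(precision=4,suppress=True)
G=H+.004*X+.001*Y;P=G-.103*X
robot.move_linear(P+[0,0,.1],.25)
print(robot.move_linear(P,.15,threshold=15))
robot.gripper_to(.012)
s=robot.get_state();print(s['time'],s['opening'],s['force'])
print(robot.move_linear(G-.01*X,.12,threshold=30))
print(robot.move_linear(G+.008*X,.03,threshold=22))
s=robot.get_state();print(s['time'],(s['ee_pos']-G)@X,s['opening'],s['force'])
robot.gripper_to(.06);robot.pause(.2)
robot.move_linear(G+[0,0,.08],.2)
robot.move_linear(G-.2*X+[0,0,.15],.25)
ci=viewer.camera_info("wrist")
f=viewer.grab_frame("top");g=viewer.grab_frame("scene")
a=cv2.resize(f[130:290,220:460],(600,400));b=cv2.resize(g[135:335,200:330],(260,400))
c=np.hstack([a[:,:540],b]);cv2.imwrite("pics/c3.png",c[:,:,::-1])
cv2.imwrite("pics/top3.png",f[:,:,::-1])
print(robot.get_state()['time'])
```

```text
False
18.0583 0.018075797597478915 [-2.6515 -3.9955  1.2259]
False
True
19.4333 0.00069515514603962 0.017866485494128368 [-3.8271  1.3492  9.6796]
22.0917
```

View pics/c3.png

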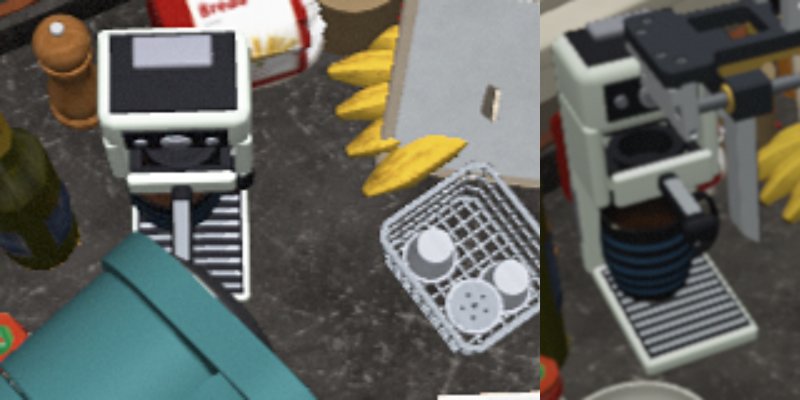

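The picture shows the carrier back in the head with the bezel at about (180,180), and the spent capsule in the basket at (473,303). I'll compare the bezel with the first picture, then hand in if it matches.

Run:
```python
from h import *
a,b=[cv2.imread(f'pics/top{i}.png',0) for i in(0,3)]
t=a[194:222,268:318]
def shift(t,y,x):
    r=cv2.matchTemplate(cv2.resize(b[y-6:y+t.shape[0]+6,x-6:x+t.shape[1]+6],None,fx=8,fy=8,interpolation=cv2.INTER_CUBIC),cv2.resize(t,None,fx=8,fy=8,interpolation=cv2.INTER_CUBIC),cv2.TM_CCOEFF_NORMED)
    m=cv2.minMaxLoc(r);return (m[3][0]-48)/8,(m[3][1]-48)/8,m[1]
print("bezel",shift(a[197:208,270:316],197,270),"head",shift(a[140:178,262:320],140,262))
```

```text
bezel (0.0, 0.0, 0.9988297820091248) head (0.0, 0.0, 0.9994369149208069)
```

```bash
python3 -c "
from rig import robot, viewer
print(robot.get_state()['force'],robot.sign_off())"
```

```text
the job is handed in; nothing more can be done
[-0.0400168   0.34832747  0.28595549] None
```

The job is handed in at about 22 s of the 53 s limit: the spent capsule is in the basket with the other two, the carrier is pushed home (no bezel shift against the first picture), and I saw no sign of the mug, bowl or basket having moved; the judge's verdict was not shown.

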